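# Fold out and turn the crank of a wind-up charger

### The job

Try out the wind-up charger, the long rectangular one screwed to the bench (not the round lantern): first fold the grip of its crank up from the arm until it stands upright, then turn the crank half a turn clockwise, seen from above, so that its arm points to the lamp end of the case. Let go and leave the grip standing up.

Things in the scene. Friction and masses are not known exactly. Their poses are not given: they have to be found in the camera images.
- charger: Wind-up charger fixed to the bench: grey case 200 x 110 mm, flat top 60 mm above the bench, on a foot plate 230 x 120 mm. Origin: centre of its underside. +x: along the case to the end with three sockets; -x: to the round lamp; z up, and the crank turns about this z axis. Crank arm: flat steel, 12 mm wide, 8 mm thick, 86 mm long, underside 12 mm above the case top; it sweeps beyond the case sides.
- crank (a joint): Turn of the crank arm about the vertical axis, rad, growing clockwise seen from above. 0: arm along the case's +x (socket end), it starts within 0.2 of that; pi: arm towards the lamp end, half a turn clockwise. No stops; friction 0.15 N m (2 N at the grip); it stays where it is left.
- grip (a joint): Angle of the folding grip, rad. 0: flat on top of the arm, lying from the arm's outer end back towards the crank axis; pi/2: straight up, against a stop. It starts at 0 to 0.15. The fold hinge is horizontal, square to the arm, 80 mm from the crank axis and 90 mm above the bench; friction 0.05 N m holds the grip at any angle.
- grip_end (a point): Centre of the grip's free end, on its centreline 58 mm from the fold hinge. Black round sleeve, 18 mm across, from 12 to 58 mm from the hinge; it spins freely about its length, and once upright it can be pushed round with shut fingers. Folded, its centreline is 90 mm above the bench; beside it is free space down to the case top, 30 mm lower.

How it is judged:
By the outcome, as a careful person would: the job done as asked, in the order asked, and still so for the second after the job is handed in, with the robot touching nothing.
It also fails if it takes over 48 s, if anything falls off the work surface, if the arm or the gripper's body presses on something with over 40 N, if the wrist force passes 120 N, or if a joint passes its speed limit or range.

### The arm

A 6-joint arm with a two-finger parallel gripper is mounted at the origin on the work surface. World frame = base frame: x ahead of the robot, y to its left, z up, the work surface at z = 0. Lengths are in mm, angles in rad, forces in N, time in s.
With the tool pointing down it reaches from about 275 to 750 mm from the base axis. Payload 10.2 kg.
Tool frame: the origin (TCP) lies at the centre of the arm's flange, where the gripper is bolted on; the fingertips stand 173 mm ahead of it and the grasp point (between the pads) lies 155 mm ahead of it; z points along the fingers, y is the line along which they close (so a half turn about z gives the same grasp; the last joint's range is limited). The gripper opens to 85 mm and grips with 20 to 120 N. Pads are 22 mm wide; open, the fingers measure 114 mm over their backs; the gripper's body (76 mm by 85 mm) begins 54 mm behind the grasp point. The pads swing forward as they close: fully open they stand 13 mm farther back than shut.
Start: joints at [-0.223, 0.313, 1.498, -0, 1.331, -0.223], TCP at [525.007, -0.014, 404.694] pointing down, gripper open.
Joint ranges: [-2.94, 2.94], [-0.97, 2.17], [0.19, 2.56], [-1.23, 4.37], [0.02, 3.11], [-2.88, 2.88]. Speed limits (rad/s): [2.39, 2.39, 3.01, 3.14, 3.14, 3.14].

### API

Orientations are given as a unit quaternion [w, x, y, z].
In Python, from rig import ctrl gives the robot as it stands.
- The arm moves only by the tool jog_arm, called after ">>>" by a JSON object that holds its "name" and its "arguments", one argument or row to a line. Schema: {"type":"object","properties":{"offsets":{"type":"array","items":{"type":"array","prefixItems":[{"type":"array","items":{"type":"number"},"minItems":3,"maxItems":3},{"type":"array","items":{"type":"number"},"minItems":3,"maxItems":3}],"minItems":2,"maxItems":2},"minItems":1,"maxItems":8},"aperture":{"type":"number"},"grip_force":{"type":"number"},"only":{"type":"string"},"quiet":{"type":"boolean"},"lines":{"type":"string"}},"required":["offsets"],"additionalProperties":false}. offsets is a list of rows, 1 to 8 of them, each written [[dx, dy, dz], [rx, ry, rz]]: dx, dy, dz in fractions of the full range, 1 being 300 mm, then a rotation vector rx, ry, rz in parts of the range, where 1.0 means pi/2 rad; each row is the pose to reach, as a shift and turn from the pose commanded when the call began, along the tool's axes at that moment; what a row does not reach only later rows make up. A row lasts 1/10 s, in which the tool goes at most 50 mm and 0.15 rad, less where a joint would pass 70% of its speed; a pose out of reach is approached as far as the arm can. aperture is the opening from 0.0 (shut) to 1.0 (fully open), set as the call begins (left out keeps the last). The fingers move at their own pace and stop on an object; grip_force is the grip in N (left out, the last holds). Time passes only in rows, so rows that do not move let the fingers close. The tool returns the time, the measured TCP pose, the force, the opening and the grip force at its end. only (a regular expression) keeps the lines of the reply that match it, lines (a string "A,B") keeps lines A to B, and quiet returns only ok. No shift or turn number may pass 1 either way. Input that does not fit is refused with a message, and nothing moves.
- ctrl.sense(): the state, without advancing time (a new reading comes with each control period).
- ctrl.capture(name): name is "scene" or "side" or "wrist"; returns the picture (400x640x3 uint8, red, green, blue); there is no depth.
- ctrl.calibration(name): a dict with "fx", "fy", "cx", "cy" (pixels), "distortion" ([k1, k2, p1, p2, k3] as OpenCV has them; the pictures are not rectified), "position" and "attitude" of the camera in the world. Camera axes: x right, y down, z forward; pixel columns grow to the right and rows downward; lengths in mm; the calibration is good to about 2 mm. A picture is of the moment at which its call begins: read the wrist's pose just before it. calibration takes no time and is no camera call; for the wrist camera it gives the pose at the moment of the call.
- ctrl.finish_job(): hands the job in; it is judged then, once.
The state is a dict: "time_s": time; "joints": joint angles; "dq": joint speeds; "tau": joint torques, N m; "eef_pos": TCP position; "ee_rot": TCP orientation; "force": force on the tool from outside, world axes, zero at the start; "wrist_torque": the same for the moment, N m; "grip_width": opening from 0.0 (shut) to 1.0 (fully open); "grip_force": force on a finger pad.
Only numpy, scipy, OpenCV 4.12 (cv2) and the standard library are available. Lean on these libraries where they do the work, as an engineer would, in place of code of your own. Each camera call takes 0.05 s, during which the arm holds its last target. There are 200 camera calls.

## Working session

There is one attempt and no reset: what is moved stays moved. The work goes in short steps, Python scripts to look and compute and a tool call to move; the robot and the scene stay as the last step left them, time stands still between calls to the robot, and variables do not carry over. Pictures are saved under pics/ and viewed, at most 10 in all, crops included, and the job is handed in when it is done.

```bash
ls; mkdir -p pics; python3 - <<'E'
from rig import ctrl
import cv2,numpy as np
ims=[ctrl.capture(n) for n in("scene","side")]
for n,i in zip(("scene","side"),ims): cv2.imwrite(f"pics/{n}0.png",i[:,:,::-1])
s=ctrl.sense();print(s)
for n in("scene","side","wrist"):print(ctrl.calibration(n))
E
```

```text
pics
rig.py
{'time_s': 0.1, 'joints': array([-2.23403181e-01,  3.13383247e-01,  1.49833993e+00,  3.87375344e-06,
        1.33097936e+00, -2.23397745e-01]), 'dq': array([-1.32290282e-04, -1.52552677e-03, -1.65784707e-03, -3.26768260e-04,
        4.88468367e-04, -4.28401110e-05]), 'tau': array([ 2.30574413e-03, -4.12899542e+01, -2.60142785e+01, -1.81123951e-04,
        3.02137116e-03,  1.15447833e-05]), 'eef_pos': array([ 5.24970749e+02, -6.87420568e-03,  4.04205692e+02]), 'ee_rot': array([-4.70587607e-04,  7.07108920e-01,  7.07104424e-01, -2.94122813e-04]), 'force': array([0.39286038, 0.06783383, 0.06016395]), 'wrist_torque': array([-0.01645344,  0.00572167, -0.04013807]), 'grip_force': 0.0, 'grip_width': 1.002226421572728}
{'fx': 405.33732349306257, 'fy': 405.33732349306257, 'cx': 314.7798469937351, 'cy': 196.23099394164237, 'distortion': array([-0.06357611,  0.        ,  0.        ,  0.        ,  0.        ]), 'position': array([937.25524351,   3.43961666, 659.27162884]), 'attitude': array([-0.19284675,  0.69942608,  0.6615197 , -0.18974979])}
{'fx': 423.2412412731762, 'fy': 423.2412412731762, 'cx': 322.94504858746825, 'cy': 195.57691460662755, 'distortion': array([-0.09455319,  0.        ,  0.        ,  0.        ,  0.        ]), 'position': array([ 104.19167291, -456.91337243,  575.58473216]), 'attitude': array([-0.41237796,  0.81625622, -0.36605928,  0.17225219])}
{'fx': 355.6603799590908, 'fy': 355.6603799590908, 'cx': 323.4388341242396, 'cy': 198.30821892060794, 'distortion': array([-0.06644116,  0.        ,  0.        ,  0.        ,  0.        ]), 'position': array([525.29891098,  68.67199728, 372.77155169]), 'attitude': array([ 1.34901385e-01,  9.90858803e-01,  2.17707847e-04, -6.34419469e-04])}
```

View pics/scene0.png

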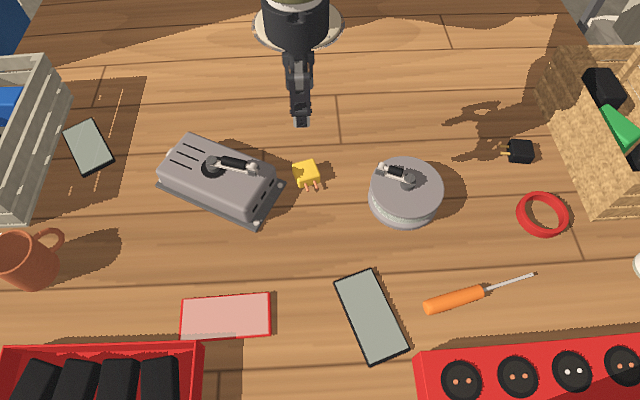

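View pics/side0.png

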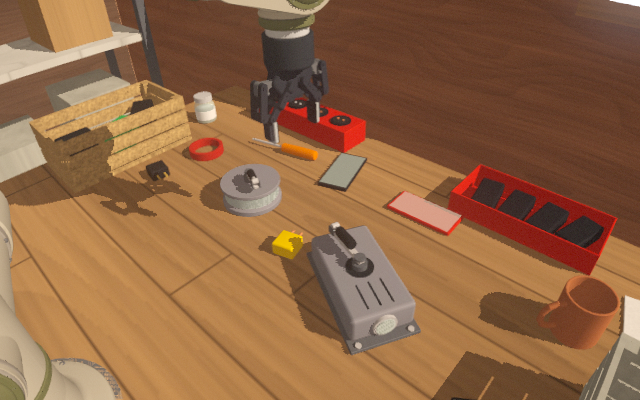

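The scene view shows the charger at about (215,180), with its hub at (212,165), black grip (235,162) and arm end (258,170). The side view shows its hub at (360,265), grip (344,237) and lamp (385,325). The round lantern is a separate object and stays untouched. I'll zoom in next.

```bash
python3 - <<'E'
import cv2,numpy as np
a=cv2.imread("pics/scene0.png")[120:240,145:295];b=cv2.imread("pics/side0.png")[215:355,290:430]
a=cv2.resize(a,None,fx=4,fy=4,interpolation=cv2.INTER_CUBIC);cv2.imwrite("pics/a.png",a)
b=cv2.resize(b,None,fx=4,fy=4,interpolation=cv2.INTER_CUBIC);cv2.imwrite("pics/b.png",b)
E
```

```text
(no output)
```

View pics/a.png

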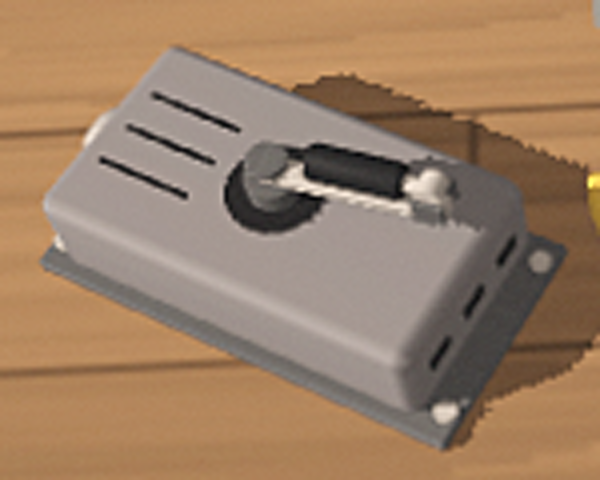

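View pics/b.png

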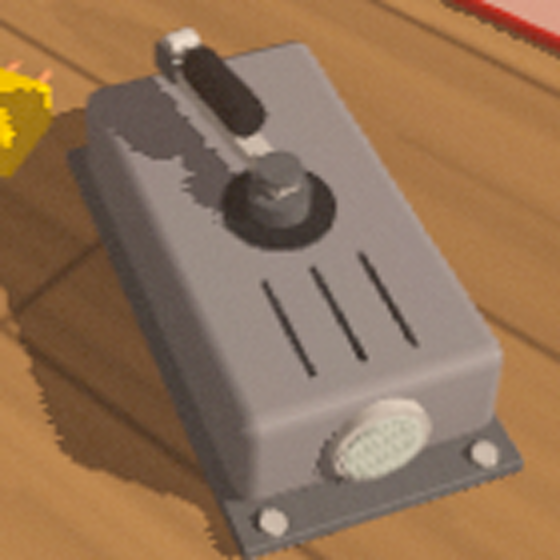

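The crops show these positions, with crop coordinates in brackets:
- **Hub disc:** scene (275,192), side (279,207).
- **Sleeve ends:** scene (308,163) to (405,178), side (250,120) to (195,65).
- **Foot corners:** scene (42,265), (445,447) and (567,247), side (240,555) and (522,462).

The sockets are at the far end in the side view.

```bash
cat > h.py <<'E'
from rig import ctrl
import cv2,numpy as np
from scipy.spatial.transform import Rotation as R
def ray(n,p,c=None):
    c=c or ctrl.calibration(n)
    K=np.array([[c['fx'],0,c['cx']],[0,c['fy'],c['cy']],[0,0,1]])
    u=cv2.undistortPoints(np.array([[p]],float),K,c['distortion'])[0,0]
    q=c['attitude'];return np.array(c['position']),R.from_quat([*q[1:],q[0]]).apply([u[0],u[1],1])
def plane(n,p,z):
    o,d=ray(n,p);return o+d*(z-o[2])/d[2]
def tri(p,q,n="scene",m="side"):
    (o,d),(a,b)=ray(n,p),ray(m,q);d/=np.linalg.norm(d);b/=np.linalg.norm(b)
    s=np.linalg.lstsq(np.c_[d,-b],a-o,rcond=None)[0]
    return (o+d*s[0]+a+b*s[1])/2,np.linalg.norm(o+d*s[0]-a-b*s[1])
E
python3 - <<'E'
from h import *
np.set_printoptions(precision=1,suppress=True)
S=lambda x,y:(145+x/4,120+y/4)
D=lambda x,y:(290+x/4,215+y/4)
for nm,s,d,z in(("hub",(275,192),(279,207),61),("hinge end",(405,178),(195,65),90),("free",(308,163),(250,120),90),("knob top",(268,160),(277,170),85),("lamp-near corner",(42,265),(522,462),3)):
    print(nm,tri(S(*s),D(*d)),plane("scene",S(*s),z),plane("side",D(*d),z))
F=[plane("scene",S(*p),3)for p in((42,265),(445,447),(567,247))]+[plane("side",D(*p),3)for p in((240,555),(522,462))]
for f in F:print(f)
print("centre",(F[0]+F[2])/2, (F[1]+F[3])/2, (F[4]+F[2])/2, "len",np.linalg.norm(F[1]-F[0]),np.linalg.norm(F[1]-F[2]),np.linalg.norm(F[3]-F[4]))
v=F[1]-F[0];print("dir",np.arctan2(v[1],v[0]))
for n,f,a,b in(("scene",S,(152,95),(240,131)),("side",D,(314,375),(264,282))):
    v=plane(n,f(*b),60)-plane(n,f(*a),60);print("slit",np.arctan2(v[1],v[0]))
E
```

```text
hub (array([ 500.1, -164.7,   58.8]), np.float64(0.6790262302324318)) [ 501.4 -163.8   61. ] [ 498.5 -166.2   61. ]
hinge end (array([ 518.6, -101. ,   88.6]), np.float64(3.334829166613124)) [518.6 -99.4  90. ] [ 517.9 -103.7   90. ]
free (array([ 507.4, -142.6,   89.4]), np.float64(0.17148397126142859)) [ 507.8 -142.4   90. ] [ 507.  -143.1   90. ]
knob top (array([ 498.6, -163.4,   80.9]), np.float64(1.4574731349220866)) [ 501.3 -161.6   85. ] [ 495.6 -166.5   85. ]
lamp-near corner (array([ 496.5, -292.5,    3.4]), np.float64(1.7921449969149157)) [ 495.8 -291.8    3. ] [ 497.2 -293.1    3. ]
[ 495.8 -291.8    3. ]
[605.8 -91.7   3. ]
[500.9 -34.8   3. ]
[ 391.5 -235.     3. ]
[ 497.2 -293.1    3. ]
centre [ 498.4 -163.3    3. ] [ 498.7 -163.4    3. ] [ 499.1 -163.9    3. ] len 228.3937662904655 119.37595837661227 120.58463587744544
dir 1.06811977399247
slit 1.0670530369790798
slit 1.0724926586137304
```

The geometry agrees with the given sizes: the foot plate measures 228 x 120 mm and the sleeve is at z ≈ 89. The axis is at (499,-164), the case yaw is 1.069, the arm yaw is about 1.27, and the grip is flat. I'll hover over a grasp point 42 mm from the hinge, fingers straddling the sleeve.

Units first: shifts go in shares of 300 mm and turns go in shares of pi/2 rad. So -128 mm / 300 = -0.4267, 104 mm / 300 = 0.3467, 0.306 rad / 1.5708 = 0.1948.

>>> {"name": "jog_arm", "arguments": {
  "offsets": [
    [[-0.1067,-0.0133,0.0867],[0,0,0.0509]],
    [[-0.2133,-0.0233,0.1733],[0,0,0.0955]],
    [[-0.32,-0.0367,0.26],[0,0,0.1464]],
    [[-0.4267,-0.0483,0.3467],[0,0,0.1948]],
    [[-0.4267,-0.0483,0.3467],[0,0,0.1948]],
    [[-0.4267,-0.0483,0.3467],[0,0,0.1948]],
    [[-0.4267,-0.0483,0.3467],[0,0,0.1948]]
  ],
  "aperture": 0.5,
  "grip_force": 20
}}

```text
time_s: 0.8
eef_pos: [510.8, -127.2, 301.5]
ee_rot: [0.001, 0.806, 0.592, 0.0]
force: [-0.3, 0.1, -0.6]
grip_width: 0.501
grip_force: 0.0
```

```bash
python3 - <<'E'
from h import *
i=ctrl.capture("wrist");cv2.imwrite("pics/w1.png",i[:,:,::-1])
s=ctrl.sense();q=s['ee_rot'];r=R.from_quat([*q[1:],q[0]]);print(s['eef_pos'],r.as_matrix().round(3))
E
```

```text
[ 510.80432488 -127.13054686  301.66865057] [[ 0.299  0.954  0.002]
 [ 0.954 -0.299 -0.001]
 [-0.     0.002 -1.   ]]
```

View pics/w1.png

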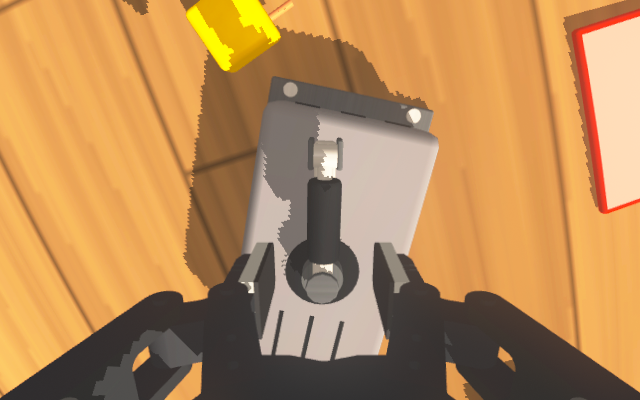

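The wrist view shows the sleeve from (324,180) to (322,258), centred between the fingers at (258,..) and (388,..). The hinge is at (325,150) and the hub at (322,288). I'll measure the hinge here, then go down.

Converted, 56 mm / 300 = 0.1867, 40 mm / 300 = 0.1333.

```bash
python3 - <<'E'
from h import *
for p,z in(((325,150),90),((324.5,180),90),((322,258),90),((322,272),61)):print(plane("wrist",p,z).round(1))
E
```

```text
[525.1 -85.4  90. ]
[ 520.2 -100.2   90. ]
[ 505.8 -141.8   90. ]
[ 498.6 -164.3   61. ]
```

>>> {"name": "jog_arm", "arguments": {
  "offsets": [
    [[0,0,0.0667],[0,0,0]],
    [[0,0,0.1333],[0,0,0]],
    [[0,0,0.1867],[0,0,0]],
    [[0,0,0.1867],[0,0,0]],
    [[0,0,0.1867],[0,0,0]]
  ],
  "aperture": 0.5,
  "grip_force": 20
}}

```text
time_s: 1.35
eef_pos: [510.9, -127.5, 245.7]
ee_rot: [0.001, 0.806, 0.592, 0.0]
force: [0.2, 0.5, 0.1]
grip_width: 0.503
grip_force: 0.0
```

>>> {"name": "jog_arm", "arguments": {
  "offsets": [
    [[0,0,0],[0,0,0]],
    [[0,0,0],[0,0,0]],
    [[0,0,0],[0,0,0]],
    [[0,0,0],[0,0,0]],
    [[0,0,0],[0,0,0]]
  ],
  "aperture": 0.0,
  "grip_force": 20
}}

```text
time_s: 1.85
eef_pos: [510.7, -128.0, 245.4]
ee_rot: [0.0, 0.807, 0.591, 0.0]
force: [0.3, 2.4, 6.4]
grip_width: 0.203
grip_force: 21.1
```

>>> {"name": "jog_arm", "arguments": {
  "offsets": [
    [[0.001,0,-0.0167],[0,0,0]],
    [[0.004,0,-0.0333],[0,0,0]],
    [[0.01,0,-0.0517],[0,0,0]],
    [[0.0183,0.0003,-0.0683],[0,0,0]],
    [[0.0283,0.0003,-0.0833],[0,0,0]],
    [[0.04,0.0007,-0.0967],[0,0,0]],
    [[0.04,0.0007,-0.0967],[0,0,0]],
    [[0.04,0.0007,-0.0967],[0,0,0]]
  ]
}}

```text
time_s: 2.65
eef_pos: [514.3, -116.4, 274.0]
ee_rot: [-0.0, 0.807, 0.591, 0.0]
force: [-3.3, 0.4, -1.0]
grip_width: 0.203
grip_force: 20.2
```

Converted, 31 mm / 300 = 0.1033, 27 mm / 300 = 0.09.

>>> {"name": "jog_arm", "arguments": {
  "offsets": [
    [[0.015,0.0003,-0.0133],[0,0,0]],
    [[0.0317,0.0007,-0.0233],[0,0,0]],
    [[0.05,0.001,-0.0317],[0,0,0]],
    [[0.07,0.0013,-0.0377],[0,0,0]],
    [[0.09,0.0017,-0.04],[0,0,0]],
    [[0.1033,0.0017,-0.04],[0,0,0]],
    [[0.1033,0.0017,-0.04],[0,0,0]],
    [[0.1033,0.0017,-0.04],[0,0,0]]
  ]
}}

```text
time_s: 3.45
eef_pos: [524.2, -87.2, 286.3]
ee_rot: [0.0, 0.807, 0.591, 0.0]
force: [-2.4, -2.2, 4.5]
grip_width: 0.199
grip_force: 19.5
```

```bash
python3 - <<'E'
from h import *
i=ctrl.capture("side")[130:330,250:450];j=ctrl.capture("scene")[80:240,150:350]
i=cv2.resize(i,(400,400));j=cv2.resize(j,(400,320));j=cv2.copyMakeBorder(j,0,80,0,0,0)
cv2.imwrite("pics/up.png",np.hstack([i,j])[:,:,::-1])
E
```

```text
(no output)
```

View pics/up.png

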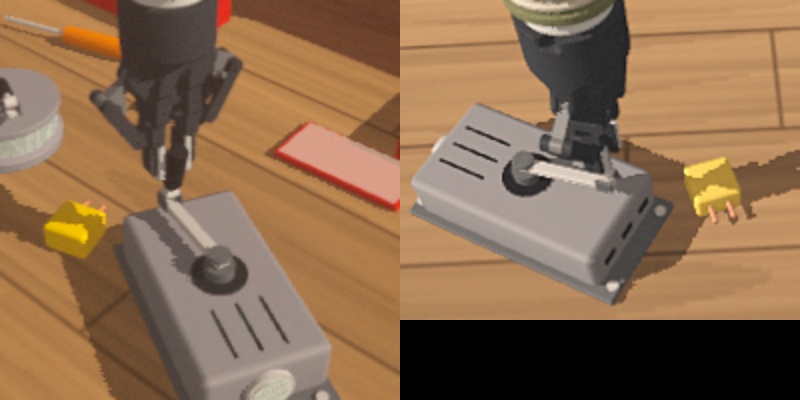

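The picture shows the grip upright between the pads, at (175,165) in the left half, with the arm unmoved. TCP radius from the axis is 81 mm and yaw is 1.25. Next I'll work out the half-circle in tool axes, keeping the tool's orientation fixed because the sleeve spins.

```bash
python3 - <<'E'
from h import *
s=ctrl.sense();q=s['ee_rot'];M=R.from_quat([*q[1:],q[0]]).as_matrix();print(s['eef_pos'],s['force'])
w=np.arctan2(M[1,0],M[0,0]);v=s['eef_pos'][:2]-[498.9,-164.2];a=w-np.arctan2(v[1],v[0]);e=w-(1.069-np.pi);print(a,e,np.hypot(*v))
f=np.linspace(a,e,33);P=80.8*np.c_[np.cos(f),np.sin(f)]
for k in range(4):print((P[8*k+1:8*k+9]-P[8*k]).round(1).tolist())
E
```

```text
[524.23101643 -87.28851607 286.27035193] [-2.79248257 -2.14282795  5.22820651]
0.012107590398104051 3.337332719034762 80.97553181956525
[[-0.5, 8.4], [-1.9, 16.6], [-4.2, 24.7], [-7.3, 32.5], [-11.1, 40.0], [-15.8, 47.0], [-21.1, 53.5], [-27.1, 59.4]]
[[-6.5, 5.2], [-13.6, 9.8], [-21.1, 13.6], [-28.9, 16.6], [-37.1, 18.7], [-45.3, 20.0], [-53.7, 20.4], [-62.1, 20.0]]
[[-8.3, -1.3], [-16.4, -3.5], [-24.2, -6.4], [-31.7, -10.2], [-38.8, -14.8], [-45.3, -20.0], [-51.3, -25.9], [-56.6, -32.4]]
[[-4.6, -7.0], [-8.5, -14.4], [-11.6, -22.3], [-13.8, -30.3], [-15.2, -38.6], [-15.8, -47.0], [-15.4, -55.4], [-14.2, -63.7]]
```

Converted, 59.4 mm / 300 = 0.198, 53.5 mm / 300 = 0.1783.

>>> {"name": "jog_arm", "arguments": {
  "offsets": [
    [[-0.0017,0.028,0],[0,0,0]],
    [[-0.0063,0.0553,0],[0,0,0]],
    [[-0.014,0.0823,0],[0,0,0]],
    [[-0.0243,0.1083,0],[0,0,0]],
    [[-0.037,0.1333,0],[0,0,0]],
    [[-0.0527,0.1567,0],[0,0,0]],
    [[-0.0703,0.1783,0],[0,0,0]],
    [[-0.0903,0.198,0],[0,0,0]]
  ]
}}

```text
time_s: 4.35
eef_pos: [573.6, -130.5, 286.5]
ee_rot: [0.001, 0.807, 0.591, 0.002]
force: [3.3, 5.8, 4.9]
grip_width: 0.186
grip_force: 18.2
```

```bash
python3 - <<'E'
from h import *
i=ctrl.capture("side")[130:330,250:450];j=ctrl.capture("scene")[80:240,150:350]
i=cv2.resize(i,(400,400));j=cv2.resize(j,(400,320));j=cv2.copyMakeBorder(j,0,80,0,0,0)
cv2.imwrite("pics/t1.png",np.hstack([i,j])[:,:,::-1]);s=ctrl.sense();print(s['eef_pos'],s['force'],s['grip_width'])
E
```

```text
[ 573.83480815 -131.15746233  286.59583456] [6.93779764 2.35644651 3.32397978] 0.18538887905330478
```

View pics/t1.png

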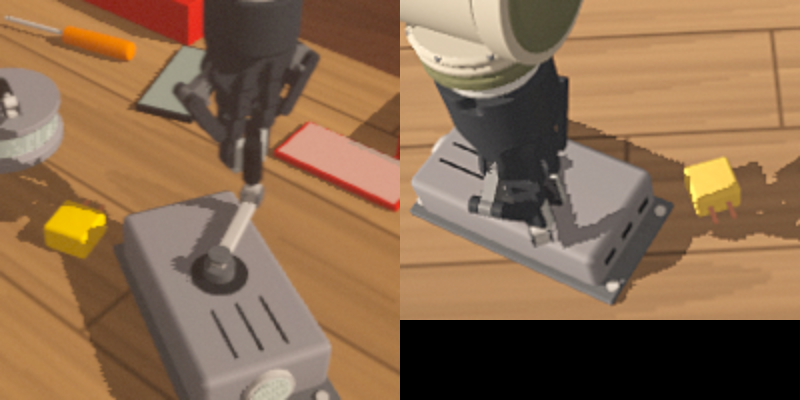

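The grip still stands upright and the crank has turned about 0.83, with small forces. I'll continue with a slight outward bias.

Converted, -62.1 mm / 300 = -0.207, -53.7 mm / 300 = -0.179.

>>> {"name": "jog_arm", "arguments": {
  "offsets": [
    [[-0.021,0.0183,0],[0,0,0]],
    [[-0.0447,0.0343,0],[0,0,0]],
    [[-0.0697,0.0477,0],[0,0,0]],
    [[-0.096,0.058,0],[0,0,0]],
    [[-0.1233,0.0653,0],[0,0,0]],
    [[-0.151,0.07,0],[0,0,0]],
    [[-0.179,0.0713,0],[0,0,0]],
    [[-0.207,0.07,0],[0,0,0]]
  ]
}}

```text
time_s: 5.25
eef_pos: [573.7, -197.3, 285.8]
ee_rot: [0.0, 0.807, 0.591, 0.0]
force: [1.5, 1.5, 1.5]
grip_width: 0.0
grip_force: 1.2
```

>>> {"name": "jog_arm", "arguments": {
  "offsets": [
    [[-0.0277,-0.0043,0],[0,0,0]],
    [[-0.0547,-0.0117,0],[0,0,0]],
    [[-0.0807,-0.0213,0],[0,0,0]],
    [[-0.1057,-0.034,0],[0,0,0]],
    [[-0.1297,-0.05,0],[0,0,0]],
    [[-0.1517,-0.068,0],[0,0,0]],
    [[-0.1723,-0.0883,0],[0,0,0]],
    [[-0.1907,-0.1107,0],[0,0,0]]
  ]
}}

```text
time_s: 6.05
eef_pos: [524.4, -241.5, 285.8]
ee_rot: [0.0, 0.807, 0.591, -0.0]
force: [1.9, 0.4, 1.7]
grip_width: -0.0
grip_force: 1.3
```

```bash
python3 - <<'E'
from h import *
i=ctrl.capture("side")[130:330,250:450];j=ctrl.capture("scene")[80:240,100:300]
i=cv2.resize(i,(400,400));j=cv2.resize(j,(400,320));j=cv2.copyMakeBorder(j,0,80,0,0,0)
cv2.imwrite("pics/t2.png",np.hstack([i,j])[:,:,::-1]);s=ctrl.sense()
v=s['eef_pos'][:2]-[498.9,-164.2];print(s['eef_pos'],s['force'],s['grip_width'],np.hypot(*v),1.069-np.arctan2(v[1],v[0]))
E
```

```text
[ 524.07825167 -241.49534734  285.64911117] [0.25266803 0.15445668 1.16124432] -0.0014199620609383957 81.29277383803927 2.324894505777727
```

View pics/t2.png

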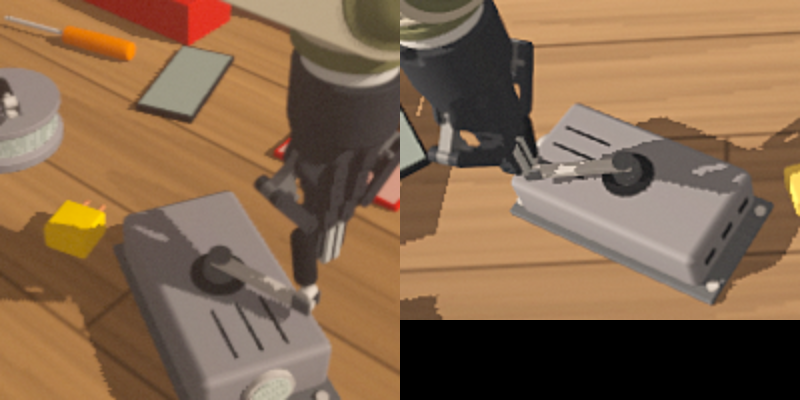

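The grip was squeezed out ahead of the pads and the now-shut fingers are pushing it. It is still upright: sleeve at (303,255) left half, knuckle (312,297) left half and about (530,172) right half. I'll measure the crank angle.

```bash
python3 - <<'E'
from h import *
a=(250+312/2,130+296/2);b=(100+(533-400)/2,80+172/2)
for X in(tri(b,a)[0],plane("side",a,88),plane("scene",b,88)):
    v=X[:2]-[498.9,-164.2];print(X.round(1),np.hypot(*v),1.069-np.arctan2(v[1],v[0]))
s=ctrl.sense();q=s['ee_rot'];print(R.from_quat([*q[1:],q[0]]).as_matrix().round(3))
# sleeve top from side, at z 148 guess
print(plane("side",(250+303/2,130+236/2),148))
E
```

```text
[ 508.6 -245.    82.7] 81.36939504157256 2.519688792706371
[ 505.5 -249.4   88. ] 85.49942129421197 2.5624830249162605
[ 511.5 -240.5   88. ] 77.30009380580502 2.4766280584615434
[[ 0.302  0.953 -0.001]
 [ 0.953 -0.302  0.   ]
 [-0.    -0.001 -1.   ]]
[ 500.17581169 -237.98854723  148.        ]
```

Crank ≈ 2.53, needs about 0.61 more. I'll back off, rise, and locate the upright sleeve again so I can re-pinch it with the pad faces tangential. In that orientation it can't slide out.

Converted, -100 mm / 300 = -0.3333, -80 mm / 300 = -0.2667, -0.42 rad / 1.5708 = -0.2674.

>>> {"name": "jog_arm", "arguments": {
  "offsets": [
    [[0,0.02,0],[0,0,0]],
    [[0,0.0467,0],[0,0,0]],
    [[0,0.0467,-0.1333],[0,0,-0.0637]],
    [[0,0.0467,-0.2667],[0,0,-0.1273]],
    [[0,0.0467,-0.3333],[0,0,-0.191]],
    [[0,0.0467,-0.3333],[0,0,-0.2674]],
    [[0,0.0467,-0.3333],[0,0,-0.2674]],
    [[0,0.0467,-0.3333],[0,0,-0.2674]]
  ]
}}

```text
time_s: 6.95
eef_pos: [538.7, -245.2, 384.9]
ee_rot: [-0.001, 0.667, 0.745, -0.0]
force: [-0.3, -0.4, -0.8]
grip_width: -0.0
grip_force: 0.0
```

```bash
python3 - <<'E'
from h import *
w=ctrl.capture("wrist");i=ctrl.capture("side");j=ctrl.capture("scene")
for n,x in(("w3",w),("i3",i),("j3",j)):cv2.imwrite(f"pics/{n}.png",x[:,:,::-1])
i=cv2.resize(i[200:340,320:460],(280,280));j=cv2.resize(j[100:240,130:270],(280,280))
cv2.imwrite("pics/t3.png",np.hstack([cv2.resize(w,(512,320))[:280],i])[:,:,::-1])
cv2.imwrite("pics/t4.png",np.hstack([cv2.resize(i,(400,400)),cv2.resize(j,(400,400))])[:,:,::-1])
E
```

```text
(no output)
```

View pics/t4.png

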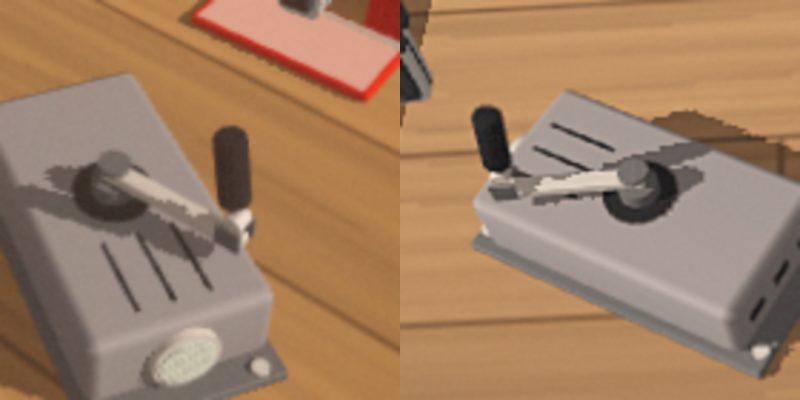

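Both views are clear. The sleeve stands free, running from (231,131) to (234,208) in the side half and from (87,111) to (98,170) in the scene half.

```bash
python3 - <<'E'
from h import *
k=140/400
D=lambda x,y:(320+x*k,200+y*k)
S=lambda x,y:(130+x*k,100+y*k)
s=ctrl.sense();q=s['ee_rot'];M=R.from_quat([*q[1:],q[0]]).as_matrix()
T=[]
for a,b in(((87,111),(231,131)),((98,170),(234,208))):
    X,e=tri(S(*a),D(*b));T.append(X);v=X[:2]-[498.9,-164.2];print(X.round(1),e.round(1),np.hypot(*v).round(1),1.069-np.arctan2(v[1],v[0]))
m=(T[0]+T[1])/2;tilt=T[0]-T[1];print("tilt",tilt)
print(s['joints'],"toolyaw",np.arctan2(M[1,0],M[0,0]))
print("tool delta to sleeve mid",M.T@(np.array([m[0],m[1],287])-s['eef_pos']))
E
```

```text
[ 501.6 -233.9  149. ] 3.1 69.7 2.600456503230004
[ 503.3 -242.6   96.5] 0.3 78.6 2.5831352691761515
tilt [-1.70600075  8.74982478 52.47384855]
[-6.25151663e-01  4.75314207e-01  1.31487402e+00 -2.81540031e-05
  1.35260841e+00 -7.37454891e-01] toolyaw 1.683105306391754
tool delta to sleeve mid [ 10.93049914 -34.95907     98.11250898]
```

The grip is at crank ≈ 2.59 but leans about 0.15 rad inward. I'll pinch it, pull it out to the stop, then finish the turn with the tool rotating along with the crank.

Converted, 98 mm / 300 = 0.3267, 85 mm / 300 = 0.2833, 0.06 rad / 1.5708 = 0.0382.

>>> {"name": "jog_arm", "arguments": {
  "offsets": [
    [[0.0367,-0.1167,0],[0,0,0.0382]],
    [[0.0367,-0.1167,0.1],[0,0,0.0382]],
    [[0.0367,-0.1167,0.2],[0,0,0.0382]],
    [[0.0367,-0.1167,0.2833],[0,0,0.0382]],
    [[0.0367,-0.1167,0.3267],[0,0,0.0382]],
    [[0.0367,-0.1167,0.3267],[0,0,0.0382]],
    [[0.0367,-0.1167,0.3267],[0,0,0.0382]]
  ],
  "aperture": 0.55,
  "grip_force": 30
}}

```text
time_s: 7.8
eef_pos: [502.7, -238.5, 288.6]
ee_rot: [0.001, 0.688, 0.726, 0.0]
force: [-0.1, -0.1, 0.3]
grip_width: 0.548
grip_force: 0.0
```

>>> {"name": "jog_arm", "arguments": {
  "offsets": [
    [[0,0,0],[0,0,0]],
    [[0,0,0],[0,0,0]],
    [[0,0,0],[0,0,0]],
    [[0,0,0],[0,0,0]],
    [[0,0,0],[0,0,0]]
  ],
  "aperture": 0.0,
  "grip_force": 30
}}

```text
time_s: 8.3
eef_pos: [502.5, -238.4, 288.6]
ee_rot: [0.001, 0.688, 0.726, 0.0]
force: [-1.2, 0.9, 6.3]
grip_width: 0.197
grip_force: 30.6
```

```bash
python3 - <<'E'
from h import *
s=ctrl.sense();v=s['eef_pos'][:2]-[498.9,-164.2];print(np.hypot(*v).round(1),1.069-np.arctan2(v[1],v[0]))
E
```

```text
74.3 2.591708808874051
```

Converted, -9 mm / 300 = -0.03, -8 mm / 300 = -0.0267.

>>> {"name": "jog_arm", "arguments": {
  "offsets": [
    [[-0.01,0,0],[0,0,0]],
    [[-0.02,0,0],[0,0,0]],
    [[-0.0267,0,0],[0,0,0]],
    [[-0.03,0,0],[0,0,0]],
    [[-0.03,0,0],[0,0,0]]
  ]
}}

```text
time_s: 8.8
eef_pos: [503.0, -246.6, 288.2]
ee_rot: [-0.001, 0.688, 0.726, 0.001]
force: [-1.3, 5.6, 5.9]
grip_width: 0.199
grip_force: 31.6
```

```bash
python3 - <<'E'
from h import *
s=ctrl.sense();C=np.array([498.9,-164.2]);v=s['eef_pos'][:2]-C
q=s['ee_rot'];M=R.from_quat([*q[1:],q[0]]).as_matrix();w=np.arctan2(M[1,0],M[0,0])
y=np.arctan2(v[1],v[0]);r=np.hypot(*v);print(r,1.069-y,w,s['force'])
e=1.069-np.pi
for t in np.linspace(y,e,7)[1:]:
    p=C+82*np.array([np.cos(t),np.sin(t)])-s['eef_pos'][:2];print((M.T@[*p,0]).round(1),(y-t).round(3))
E
```

```text
82.46151220743448 2.5900785507796114 1.6247828764712242 [-1.33348304  5.61794424  5.90919355]
[ 0.8 -7.5 -0. ] 0.092
[  1.9 -15.   -0. ] 0.184
[  3.7 -22.3  -0. ] 0.276
[  6.1 -29.4  -0. ] 0.368
[  9.1 -36.3   0. ] 0.46
[ 12.8 -42.9   0. ] 0.552
```

Stop reached: 5.6 N reaction at r = 82.5. Now the remaining turn.

Converted, -43 mm / 300 = -0.1433, -36.3 mm / 300 = -0.121, 0.55 rad / 1.5708 = 0.3501.

>>> {"name": "jog_arm", "arguments": {
  "offsets": [
    [[0.0023,-0.025,0],[0,0,0.0573]],
    [[0.0063,-0.05,0],[0,0,0.1146]],
    [[0.0123,-0.0743,0],[0,0,0.1783]],
    [[0.02,-0.0983,0],[0,0,0.2355]],
    [[0.03,-0.121,0],[0,0,0.2928]],
    [[0.0417,-0.1433,0],[0,0,0.3501]],
    [[0.0417,-0.1433,0],[0,0,0.3501]],
    [[0.0417,-0.1433,0],[0,0,0.3501]]
  ]
}}

```text
time_s: 9.6
eef_pos: [459.4, -236.7, 288.2]
ee_rot: [-0.0, 0.859, 0.513, 0.001]
force: [1.3, 5.2, 5.8]
grip_width: 0.2
grip_force: 31.5
```

```bash
python3 - <<'E'
from h import *
s=ctrl.sense();C=np.array([498.9,-164.2]);v=s['eef_pos'][:2]-C
q=s['ee_rot'];M=R.from_quat([*q[1:],q[0]]).as_matrix();w=np.arctan2(M[1,0],M[0,0])
print(np.hypot(*v),1.069-np.arctan2(v[1],v[0]),w,s['force'])
E
```

```text
82.53574585409416 3.138408922865962 1.076303372694186 [1.31040414 5.16167016 5.78813888]
```

>>> {"name": "jog_arm", "arguments": {
  "offsets": [
    [[0,0,0],[0,0,0]],
    [[0,0,0],[0,0,0]],
    [[0,0,0],[0,0,0]],
    [[0,0,0],[0,0,0]]
  ],
  "aperture": 0.55
}}

```text
time_s: 10.0
eef_pos: [459.2, -237.3, 287.6]
ee_rot: [-0.0, 0.859, 0.512, -0.0]
force: [-0.8, -0.2, -0.1]
grip_width: 0.551
grip_force: 0.0
```

>>> {"name": "jog_arm", "arguments": {
  "offsets": [
    [[0,0,-0.05],[0,0,0]],
    [[0,0,-0.1333],[0,0,0]],
    [[0,0,-0.2667],[0,0,0]],
    [[0,0,-0.4],[0,0,0]],
    [[0.1333,0,-0.5],[0,0,0]],
    [[0.2667,0,-0.5],[0,0,0]],
    [[0.2667,0,-0.5],[0,0,0]],
    [[0.2667,0,-0.5],[0,0,0]]
  ]
}}

```text
time_s: 10.8
eef_pos: [497.4, -166.4, 437.4]
ee_rot: [-0.0, 0.859, 0.513, -0.0]
force: [0.3, -0.2, 0.0]
grip_width: 0.55
grip_force: 0.0
```

```bash
python3 - <<'E'
from h import *
i=ctrl.capture("side");j=ctrl.capture("scene")
i=cv2.resize(i[220:360,320:460],(400,400));j=cv2.resize(j[70:210,100:240],(400,400))
cv2.imwrite("pics/t5.png",np.hstack([i,j])[:,:,::-1])
E
```

```text
(no output)
```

View pics/t5.png

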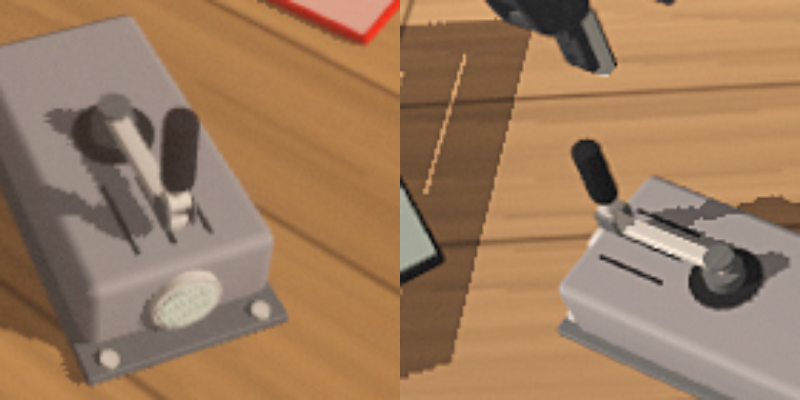

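The arm runs along the middle slit to the lamp end and the grip is up. The sleeve runs from (181,116) to (178,188) in the side half and from (185,147) to (205,200) in the scene half. A numeric check comes next.

```bash
python3 - <<'E'
from h import *
k=140/400
D=lambda x,y:(320+x*k,220+y*k)
S=lambda x,y:(100+x*k,70+y*k)
for a,b in(((185,147),(181,116)),((205,200),(178,188))):
    X,e=tri(S(*a),D(*b));v=X[:2]-[498.9,-164.2];print(X.round(1),e.round(1),np.hypot(*v).round(1),1.069-np.arctan2(v[1],v[0]))
E
```

```text
[ 462.4 -232.2  147.8] 1.6 77.1 3.1325436962566764
[ 461.7 -235.4   97.9] 1.1 80.3 3.1220058438661304
```

```bash
python3 -c "
from rig import ctrl
print(ctrl.finish_job())"
```

```text
the job is handed in; nothing more can be done
None
```

I folded the grip up first, then turned the crank clockwise to about 3.13 rad so its arm points to the lamp end. The grip was left standing and the gripper clear; partway round it slipped out of the pads and leaned in about 0.15 rad, so I re-gripped it and pulled it back to its stop, and the last camera check showed it within about 0.06 rad of upright.

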